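# Clamp the well plate and hold the sprung magnifier over it

## Robot

A 6-joint arm with a two-finger parallel gripper is mounted at the origin on the work surface. World frame = base frame: x ahead of the robot, y to its left, z up, the work surface at z = 0. Lengths are in m, angles in degrees, forces in N, time in s.
With the tool pointing down it reaches from about 0.15 to 0.775 m from the base axis. Payload 6.1 kg.
Tool frame: the origin (TCP) lies at the very end of the fingers, on their centre line; the grasp point (between the pads) lies ctrl.tcp_to_grasp behind it (ctrl.tcp_to_grasp is the distance from the TCP to the grasp point, in m); z points along the fingers, y is the direction in which the jaws open and shut (so a half turn about z gives the same grasp; the last joint's range is limited). The gripper opens to 85 mm and grips with 20 to 120 N. Pads are 22 mm wide; open, the fingers measure 114 mm over their backs; the gripper's body (76 mm by 85 mm) begins 54 mm behind the grasp point. The pads swing forward as they close: fully open they stand 13 mm farther back than shut.
Start: joints at [65.89, 7.208, -2.269, 80.523, 0, 90], TCP at [0.214, 0.479, 0.231] pointing down, gripper open.
Joint ranges: [-155.77, 155.77], [-54.66, 111.73], [-72.52, 77.12], [-102.08, 115.82], [-83.92, 84.16], [-180, 180]. Speed limits (degrees/s): [136.94, 136.94, 172.46, 180, 180, 180].

## Interface

Orientations are given as a 3x3 rotation matrix whose columns are the frame's x, y, z axes.
In Python, from bench import observe, capture, camera_model, sign_off, look_for, ctrl gives the robot as it stands.
- The arm moves only by the shell command python3 -m pendant 'ROWS' [OPENING]. ROWS is JSON, a list of rows, each an object of numbers: "dx", "dy", "dz": the shift along the tool's x, y, z in mm; "yaw": the turn about the tool's z in rad. A call has 1 to 8 rows; each row is the pose to reach, as a shift and turn from the pose commanded when the call began, along the tool's axes at that moment; what a row does not reach only later rows make up. A row lasts 1/8 s, in which the tool goes at most 62.5 mm and 10.7 degrees, less where a joint would pass 70% of its speed; a pose out of reach is approached as far as the arm can. A call with a gripper value outside its range is refused whole. OPENING is the opening, from -1 (shut) to 1 (fully open), set as the call begins (- or left out, the last holds). The fingers move at their own pace and stop on an object; the grip force is fixed at half the most. Time passes only in rows, so rows that repeat a pose let the fingers close. It gives the time, the measured TCP pose, the force and the opening at its end, in the units of the state.
- observe(): the state, without advancing time (a new reading comes with each control period).
- capture(name): name is "scene" or "top" or "wrist"; returns the picture (400x640x3 uint8, red, green, blue); there is no depth.
- camera_model(name): a dict with "fov_y" (degrees; the focal length in pixels is half the picture's height over the tangent of half this angle, whatever the lens; pixels are square), "cx", "cy" (the principal point, pixels), "camera_from_world" (4x4, takes a point from world to camera coordinates); the wrist camera has in their place "tool_from_camera" (4x4, takes a point from camera to tool coordinates, whose origin is the TCP and whose axes are the flange's). Camera axes: x right, y down, z forward; pixel columns grow to the right and rows downward; lengths in m; the calibration is good to about 2 mm. A picture is of the moment at which its call begins: read the wrist's pose just before it. camera_model takes no time and is no camera call.
- sign_off(): hands the job in, once; it reports no verdict.
Trained networks look in the newest picture that a camera, given by its name, has taken for a name from the list of things; names that differ only in an ending like _2 or _b are one class to them, and where a whole thing is asked for, a point or a joint stands for the part that bears it (a point fixed in the world has none). Each returns a list of dicts, best first, with "confidence" (0 to 1); they miss things now and then, are a little off and sometimes report something else, mostly with a low value. They report only what shows in the picture. A call takes as long as a camera call. They do not tell look-alikes from the thing itself.
- look_for(thing, camera): "box" ([centre column, centre row, width, height] in pixels, round what is visible of it).
The state is a dict: "clock": time; "q": joint angles; "joint_velocities": joint speeds; "joint_efforts": joint torques, N m; "eef_pos": TCP position; "ee_rot": TCP orientation; "force": force on the tool from outside, world axes, zero at the start; "ft_torque": the same for the moment, N m; "finger_gap": finger opening in m.
Only numpy, scipy, OpenCV 4.12 (cv2) and the standard library are available. Lean on these libraries where they do the work, as an engineer would, in place of code of your own. Each camera call takes 0.05 s, during which the arm holds its last target. There are 200 camera calls.

## Task

Swing the toggle clamp over centre so that it comes down on the well plate in its nest and stays pressing on it by itself. Then, by its upright knob, swing the sprung magnifier arm over the plate, all the way round to its stop, and hold it there against its spring: finish with the gripper still holding it at the stop, since it springs back if let go. Leave the plate in its nest and everything else on the bench undisturbed.

Things in the scene. Friction and masses are not known exactly. Their poses are not given: they have to be found in the camera images.
- fixture: Fixed aluminium base plate, 230 x 360 x 12 mm. Origin on the bench surface, 10 mm in -x from the plate's centre; x points roughly away from the robot, y roughly to its left. The toggle clamp's hinge is at (0, 135, 55) mm, its axis along x. A nest of low corner fences, 9 mm high, centred on (0, 30) mm, holds the well plate.
- clamp (a joint): Swing of the toggle clamp arm (rad), 0 to 0.2 at the start. 0: leaning 0.45 rad back from upright, away from the plate (to the fixture's +y); 0.45: upright, dead centre; about 2.0: down, rubber foot on the plate. Left anywhere before upright it stays back; from 0.35 rad past upright (0.8) its weight drops it onto the plate and keeps it pressed (3 N). About 2 N at the bar tips it over.
- clamp_bar (a point): Centre of the dark steel cross bar at the free end of the steel clamp arm: 64 mm long along the fixture's x, 16 mm in diameter, 105 mm from the hinge (arm 22 mm wide, 14 mm thick). About 150 mm above the bench at the start; 80 mm of free space behind it (+y), from where it can be pushed towards the plate. When down it lies about 55 mm above the bench.
- plate_mid (a point): Centre of the white well plate, 86 mm (x) x 128 mm (y) x 15 mm high, loose in the nest of the fixture on the 12 mm base, its top 27 mm above the bench; the nest leaves about 1 to 2 mm of play. It need not be touched by the gripper.
- stand: Fixed steel post, 20 mm in diameter, standing on the fixture's base behind the plate; it carries the pivot head of the magnifier arm. Origin at the middle of the post's foot, on the base 12 mm above the bench; z up, the pivot axis. The arm at its stop points along the stand's -x axis.
- magnifier (a joint): Swing of the magnifier arm about the vertical post (rad). 0: parked, held there by its spring, pointing 1.2 rad round from the stand's -x axis towards its -y axis. It grows as the arm swings over the plate, clockwise seen from above, to 1.2 at the fixed stop (arm along the stand's -x). The spring always pulls it back; the pull at the knob grows from about 3 N at 0 to 7 N at the stop.
- knob (a point): Centre of the upright round white knob at the free end of the magnifier arm: 18 mm in diameter, 155 mm from the pivot axis, this point 116 mm above the bench. The knob runs from the arm, 30 mm below this point, to its top 18 mm above it. The arm also carries a round lens, 75 mm across, 10 mm thick, centred 95 mm from the pivot and 86 mm above the bench. Free from above.
- vial_mid (a point): Small brown vial with white cap, 28 mm in diameter, 46 mm high, standing on the fixture's base under the sweep of the magnifier arm. Bystander, not to be disturbed; the point is its centre.
- media_mid (a point): Bottle of red medium with white cap, 72 mm in diameter, 140 mm high, standing near the far left corner of the fixture. Bystander, not to be disturbed; the point is its centre.
- wash_mid (a point): White wash bottle with a small spout, 62 mm in diameter, 146 mm high, standing beyond the fixture; this point 65 mm above its foot. Bystander, not to be disturbed; the point is its centre.
- tips_mid (a point): Closed pipette tip box, 86 x 121 x 63 mm, on the fixture's left (+y side). Bystander, not to be disturbed; the point is its centre.
- dishes_mid (a point): Stack of three flat dishes, 90 mm in diameter, 43 mm high, at the near left corner of the fixture. Bystander, not to be disturbed; the point is its centre.
- pipette_mid (a point): Grey and white hand pipette lying flat, about 245 mm long, 24 mm high, on the robot's side of the fixture. Bystander, not to be disturbed; the point is its centre.
- rack_mid (a point): Aluminium tube rack, 80 x 160 x 44 mm with capped tubes up to 65 mm high, on the fixture's right (-y side). Bystander, not to be disturbed; the point is its centre.
There are look-alikes about, which are no part of the job. Of the things that look like the part that bears plate_mid, the largest one is meant.

How it is judged (in metres and radians):
On the way, in this order (a step that is already met when the one before it is completed fails the run):
1. the toggle clamp is over centre and its foot presses on the plate in the nest (value of joint clamp above 1.85 rad and contact force between clamp and plate above 1 N and x of plate_mid in the frame of fixture between -0.008 and 0.008 m and y of plate_mid in the frame of fixture between 0.022 and 0.038 m and z of plate_mid in the frame of fixture below 0.023 m), for 0.3 s.
2. with the plate still clamped, the gripper holds the magnifier arm at its stop (value of joint clamp above 1.85 rad and contact force between clamp and plate above 1 N and value of joint magnifier above 1.14 rad and contact force between the fingers and magnifier above 2 N), for 0.3 s.
At the end, for the whole second after the job is handed in: The clamp foot presses on the plate (over 1 N, clamp joint over 1.85 rad) with the gripper off the clamp, the plate lies in its nest (within 8 mm of the nest's centre), and the gripper's fingers (over 2 N) hold the magnifier arm within 0.06 rad of its stop at 1.2 rad, through the last second (all of step 2 and x of plate_mid in the frame of fixture between -0.008 and 0.008 m and y of plate_mid in the frame of fixture between 0.022 and 0.038 m and z of plate_mid in the frame of fixture below 0.023 m and not (contact force between the fingers and clamp above 0.3 N)); the arm keeps its last pose, push and grip.
It fails at once if a bystander (vial, bottles, tip box, dishes, pipette, tube rack) is shoved more than 30 mm or knocked over (distance of any of vial_mid, media_mid, wash_mid, tips_mid, dishes_mid, pipette_mid, rack_mid from where it was at the start of the episode above 0.03 m or angle between any of vial_mid, media_mid, wash_mid, tips_mid, dishes_mid, pipette_mid, rack_mid's own z axis and vertical above 0.5 rad).
It also fails if it takes over 48 s, if anything falls off the work surface, if the arm or the gripper's body presses on something with over 40 N, if the wrist force passes 120 N, or if a joint passes its speed limit or range.

## Working session

There is one attempt and no reset: what is moved stays moved. The work goes in short steps, Python scripts to look and compute and a shell command to move; the robot and the scene stay as the last step left them, time stands still between calls to the robot, and variables do not carry over. Pictures are saved under pics/ and viewed, about 8 in all and at most 12, crops included, and the job is handed in when it is done.

```bash
mkdir -p pics; ls; python3 - <<'E'
from bench import *
import cv2,numpy as np
s=observe();print(s['clock'],s['eef_pos'],np.round(s['ee_rot'],3).tolist(),s['finger_gap'],ctrl.tcp_to_grasp)
for c in("scene","top"):
    im=capture(c);cv2.imwrite(f"pics/{c}0.png",cv2.cvtColor(im,cv2.COLOR_RGB2BGR))
    m=camera_model(c);print(c,m['fov_y'],m['cx'],m['cy'],np.round(m['camera_from_world'],4).tolist())
    for t in("fixture","clamp","clamp_bar","plate_mid","stand","magnifier","knob","vial_mid"):
        print(t,[(np.round(d['box'],0).tolist(),round(d['confidence'],2)) for d in look_for(t,c)][:3])
E
```

```text
pics
0.0 [0.21429538 0.47882564 0.23053678] [[-0.913, 0.409, -0.001], [0.409, 0.913, -0.001], [0.0, -0.002, -1.0]] 0.08548455610287176 0.0187
scene 42.27560522108008 322.22147344325236 199.22889267153363 [[-0.4059, 0.9139, 0.0085, 0.1742], [0.5969, 0.2721, -0.7548, -0.2533], [-0.6921, -0.3013, -0.6559, 1.6664], [0.0, 0.0, 0.0, 1.0]]
fixture [([322.0, 240.0, 170.0, 117.0], 0.8)]
clamp [([380.0, 230.0, 39.0, 32.0], 0.63)]
clamp_bar [([378.0, 231.0, 37.0, 36.0], 0.62)]
plate_mid [([466.0, 225.0, 49.0, 30.0], 0.94), ([404.0, 190.0, 31.0, 24.0], 0.86), ([332.0, 236.0, 58.0, 44.0], 0.66)]
stand [([272.0, 209.0, 42.0, 86.0], 0.91)]
magnifier [([270.0, 201.0, 40.0, 65.0], 0.91), ([350.0, 198.0, 77.0, 42.0], 0.33)]
knob [([270.0, 200.0, 39.0, 62.0], 0.75)]
vial_mid [([379.0, 233.0, 32.0, 29.0], 0.75), ([300.0, 191.0, 10.0, 19.0], 0.67)]
top 54.517280923931295 318.18521515192265 200.5799769573293 [[0.0203, -0.9996, 0.021, 0.0167], [-0.9975, -0.0217, -0.0677, 0.5591], [0.0682, -0.0196, -0.9975, 1.1753], [0.0, 0.0, 0.0, 1.0]]
fixture [([312.0, 202.0, 133.0, 110.0], 0.7), ([227.0, 210.0, 30.0, 29.0], 0.35)]
clamp [([255.0, 182.0, 29.0, 24.0], 0.74)]
clamp_bar [([260.0, 181.0, 32.0, 23.0], 0.57)]
plate_mid [([268.0, 286.0, 34.0, 39.0], 0.89), ([304.0, 203.0, 49.0, 42.0], 0.66)]
stand [([353.0, 191.0, 53.0, 40.0], 0.84), ([312.0, 201.0, 136.0, 106.0], 0.58)]
magnifier [([353.0, 193.0, 51.0, 43.0], 0.63)]
knob [([355.0, 190.0, 52.0, 45.0], 0.94)]
vial_mid [([347.0, 239.0, 10.0, 5.0], 0.59)]
```

```bash
python3 - <<'E'
import cv2
a=cv2.imread("pics/top0.png")[110:320,170:440];cv2.imwrite("pics/t1.png",cv2.resize(a,None,fx=2.9,fy=2.85,interpolation=cv2.INTER_CUBIC))
a=cv2.imread("pics/scene0.png")[130:320,210:510];cv2.imwrite("pics/s1.png",cv2.resize(a,None,fx=2.6,fy=2.6,interpolation=cv2.INTER_CUBIC))
E
```

```text
(no output)
```

View pics/t1.png

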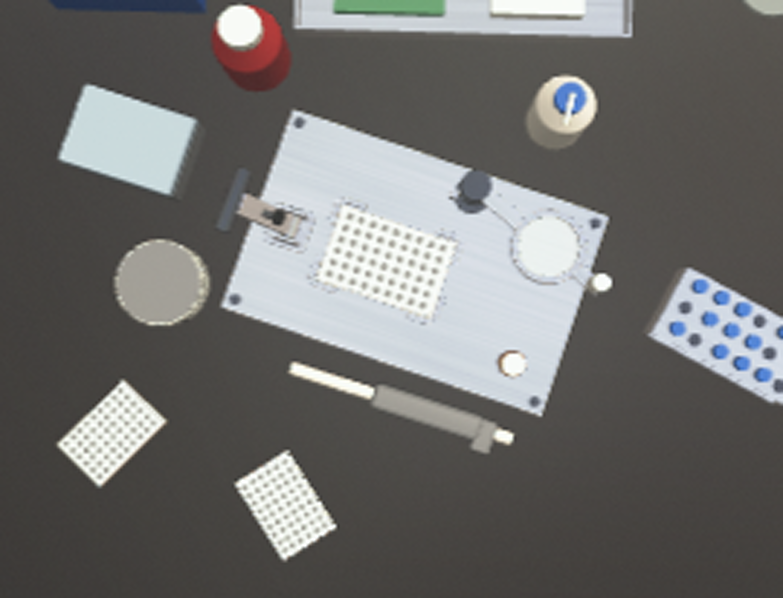

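View pics/s1.png

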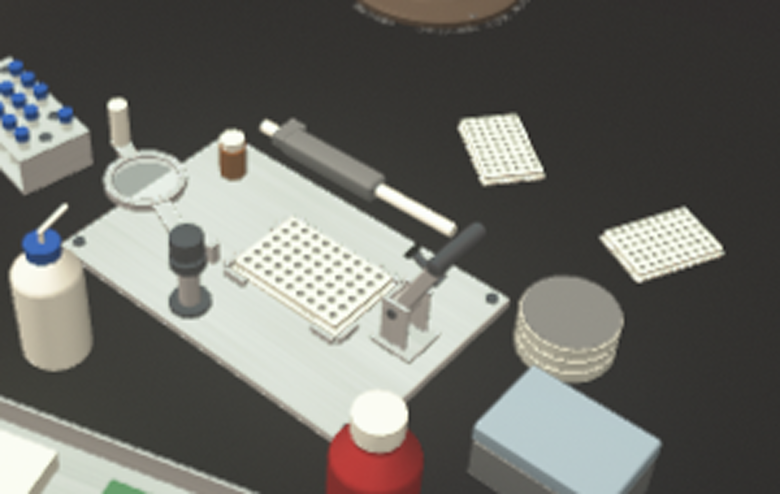

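The pictures show the base plate with the largest well plate in its nest. The clamp leans back at top-crop (232,200), the knob top is at (601,283), the stand head at (474,187) and the vial cap at (512,363).

```bash
cat > h.py <<'E'
import numpy as np
from bench import *
def ray(c,u,v,z):
    m=camera_model(c);f=200/np.tan(np.radians(m['fov_y']/2));T=np.array(m['camera_from_world'])
    R=T[:3,:3];o=-R.T@T[:3,3];d=R.T@np.array([(u-m['cx'])/f,(v-m['cy'])/f,1]);return o+d*(z-o[2])/d[2]
top=lambda u,v,z:ray("top",170+u/2.9,110+v/2.85,z)
scn=lambda u,v,z:ray("scene",210+u/2.6,130+v/2.6,z)
def tool(p,s=None):
    s=s or observe();return np.round(np.array(s['ee_rot']).T@(np.array(p)-s['eef_pos'])*1000,1)
E
python3 - <<'E'
from h import *
C=np.array([top(u,v,.012) for u,v in((292,111),(607,216),(543,413),(222,306))])
print(np.round(C,3)); L=lambda a,b:round(float(np.linalg.norm(C[a]-C[b])),3)
print(L(0,1),L(1,2),L(2,3),L(3,0))
x=(C[0]+C[1]-C[2]-C[3])[:2];y=(C[0]+C[3]-C[1]-C[2])[:2]
a=np.arctan2(x[1],x[0]);b=np.arctan2(-y[0],y[1]);th=np.arctan2(*( (np.sin(a)+np.sin(b)),(np.cos(a)+np.cos(b))));print(a,b)
ex=np.array([np.cos(th),np.sin(th)]);ey=np.array([-ex[1],ex[0]])
o=C.mean(0)[:2]-.01*ex;print('origin',o,'ex',ex,'th',th)
F=lambda p:np.round([(p[:2]-o)@ex,(p[:2]-o)@ey],3)
B=lambda a,b:np.round(o+a*ex+b*ey,3)
for n,p in dict(bar=top(232.5,200.5,.15),knob=top(601,283,.134),knob_s=scn(118,103,.134),head=top(476,185,.10),foot_s=scn(190,303,.012),vial=top(512,363,.058),plate=top(387,261,.027),plate_s=scn(315,275,.027),bar_s=scn(458,249,.15)).items(): print(n,np.round(p,3),'fix',F(p))
print('bar nominal',B(0,.181),'behind',B(0,.225),'end',B(0,.10))
E
```

```text
[[ 0.717  0.18   0.012]
 [ 0.609 -0.161  0.012]
 [ 0.395 -0.095  0.012]
 [ 0.503  0.247  0.012]]
0.357 0.225 0.359 0.225
-0.3022484612440542 -0.3060157331970465
origin [0.54632413 0.04575806] ex [ 0.95410722 -0.29946522] th -0.30413209722055035
bar [0.601 0.218 0.15 ] fix [0.001 0.181]
knob [ 0.53  -0.134  0.134] fix [ 0.038 -0.176]
knob_s [ 0.534 -0.131  0.134] fix [ 0.041 -0.173]
head [ 0.628 -0.014  0.1  ] fix [ 0.096 -0.033]
foot_s [ 0.632 -0.011  0.012] fix [ 0.099 -0.029]
vial [ 0.449 -0.057  0.058] fix [-0.062 -0.127]
plate [0.554 0.074 0.027] fix [-0.001  0.029]
plate_s [0.566 0.084 0.027] fix [0.007 0.042]
bar_s [0.605 0.223 0.15 ] fix [0.003 0.187]
bar nominal [0.601 0.218] behind [0.614 0.26 ] end [0.576 0.141]
```

The checks agree: base 225x358 mm, bar at fixture (1,181) mm where (0,181) is expected, and knob to stand 154 mm. Next I go behind the bar with the gripper shut.

```bash
python3 -m pendant '[{"dx":-57,"dy":-4},{"dx":-114,"dy":-9},{"dx":-171,"dy":-14},{"dx":-228,"dy":-18},{"dx":-285,"dy":-23},{"dx":-342,"dy":-27},{"dx":-399,"dy":-32},{"dx":-455,"dy":-36}]' -1 | tail -5; python3 -c "
from h import *
s=observe();print(s['clock'],s['eef_pos'],s['finger_gap'],np.round(s['ee_rot'],3).tolist(),tool([.614,.26,.135]))
import cv2
cv2.imwrite('pics/t2.png',cv2.cvtColor(cv2.resize(capture('top')[110:320,170:440],None,fx=2.9,fy=2.85),cv2.COLOR_RGB2BGR))"
```

```text
0.9 [0.21444957 0.47917424 0.2313171 ] 0.08503536101354392 [[-0.913, 0.409, 0.0], [0.409, 0.913, 0.0], [-0.0, 0.0, -1.0]] [-454.2  -36.8   96.3]invalid input at $[0]: expected keys dx, dy, dz, yaw
```

All four keys are required.

```bash
python3 -m pendant '[{"dx":-57,"dy":-4,"dz":0,"yaw":0},{"dx":-114,"dy":-9,"dz":0,"yaw":0},{"dx":-171,"dy":-14,"dz":0,"yaw":0},{"dx":-228,"dy":-18,"dz":0,"yaw":0},{"dx":-285,"dy":-23,"dz":0,"yaw":0},{"dx":-342,"dy":-27,"dz":0,"yaw":0},{"dx":-399,"dy":-32,"dz":0,"yaw":-0.05},{"dx":-455,"dy":-36,"dz":0,"yaw":-0.117}]' -1 | tail -5; python3 -c "
from h import *
s=observe();print(s['clock'],s['eef_pos'],s['finger_gap'],np.round(s['ee_rot'],3).tolist(),tool([.614,.26,.135]))
import cv2
cv2.imwrite('pics/t2.png',cv2.cvtColor(cv2.resize(capture('top')[110:320,170:440],None,fx=2.9,fy=2.85),cv2.COLOR_RGB2BGR))"
```

```text
clock: 1.95
eef_pos: [0.6166, 0.2593, 0.2313]
ee_rot: [[-0.955, 0.297, 0.0], [0.297, 0.955, 0.0], [-0.0, 0.0, -1.0]]
force: [0.7, 0.4, 0.5]
finger_gap: -0.0002
1.95 [0.61664643 0.25929457 0.23130434] -0.00024927966935384295 [[-0.955, 0.297, 0.0], [0.297, 0.955, 0.0], [-0.0, 0.0, -1.0]] [ 2.7 -0.1 96.3]
```

View pics/t2.png

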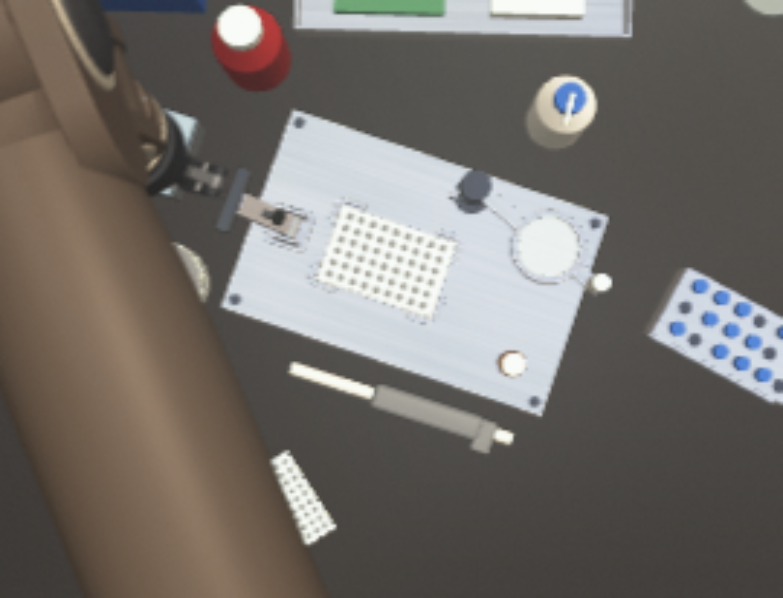

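The fingers are behind the bar at (210,180). I back off a little and go down.

```bash
python3 -m pendant '[{"dx":5,"dy":8,"dz":0,"yaw":0},{"dx":5,"dy":8,"dz":30,"yaw":0},{"dx":5,"dy":8,"dz":60,"yaw":0},{"dx":5,"dy":8,"dz":93,"yaw":0},{"dx":5,"dy":8,"dz":93,"yaw":0}]' ; python3 -c "
from h import *
import cv2
cv2.imwrite('pics/s2.png',cv2.cvtColor(cv2.resize(capture('scene')[130:320,260:510],None,fx=3,fy=3),cv2.COLOR_RGB2BGR))"
```

```text
clock: 2.62
eef_pos: [0.61, 0.27, 0.1359]
ee_rot: [[-0.955, 0.298, -0.005], [0.298, 0.955, -0.002], [0.004, -0.003, -1.0]]
force: [0.5, -0.5, 0.9]
finger_gap: 0.0
```

View pics/s2.png

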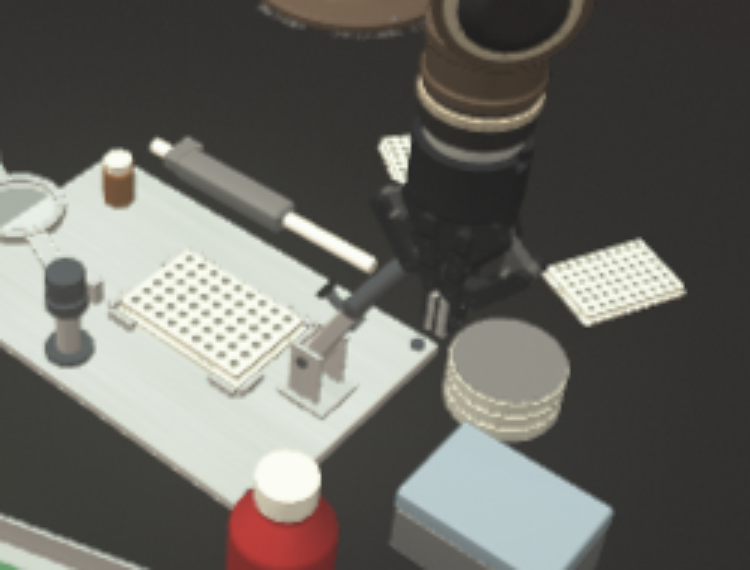

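```bash
python3 -m pendant '[{"dx":0,"dy":-12,"dz":0,"yaw":0},{"dx":0,"dy":-24,"dz":0,"yaw":0},{"dx":0,"dy":-36,"dz":0,"yaw":0},{"dx":0,"dy":-48,"dz":0,"yaw":0},{"dx":0,"dy":-60,"dz":0,"yaw":0},{"dx":0,"dy":-72,"dz":0,"yaw":0},{"dx":0,"dy":-82,"dz":0,"yaw":0},{"dx":0,"dy":-92,"dz":0,"yaw":0}]' ; python3 -m pendant '[{"dx":0,"dy":-10,"dz":0,"yaw":0},{"dx":0,"dy":-20,"dz":0,"yaw":0},{"dx":0,"dy":-30,"dz":0,"yaw":0},{"dx":0,"dy":-40,"dz":0,"yaw":0},{"dx":0,"dy":-48,"dz":0,"yaw":0},{"dx":0,"dy":-48,"dz":0,"yaw":0},{"dx":0,"dy":-48,"dz":0,"yaw":0},{"dx":0,"dy":-48,"dz":-40,"yaw":0}]'; python3 -c "
from h import *
import cv2
cv2.imwrite('pics/s3.png',cv2.cvtColor(cv2.resize(capture('scene')[130:320,260:510],None,fx=3,fy=3),cv2.COLOR_RGB2BGR))"
```

```text
clock: 3.68
eef_pos: [0.5847, 0.181, 0.1379]
ee_rot: [[-0.954, 0.299, -0.001], [0.299, 0.954, -0.0], [0.001, -0.001, -1.0]]
force: [0.5, 0.7, -0.0]
finger_gap: 0.0002
clock: 4.68
eef_pos: [0.569, 0.1359, 0.1755]
ee_rot: [[-0.954, 0.299, -0.006], [0.299, 0.954, -0.001], [0.006, -0.003, -1.0]]
force: [0.4, -0.1, 0.6]
finger_gap: 0.0002
```

View pics/s3.png

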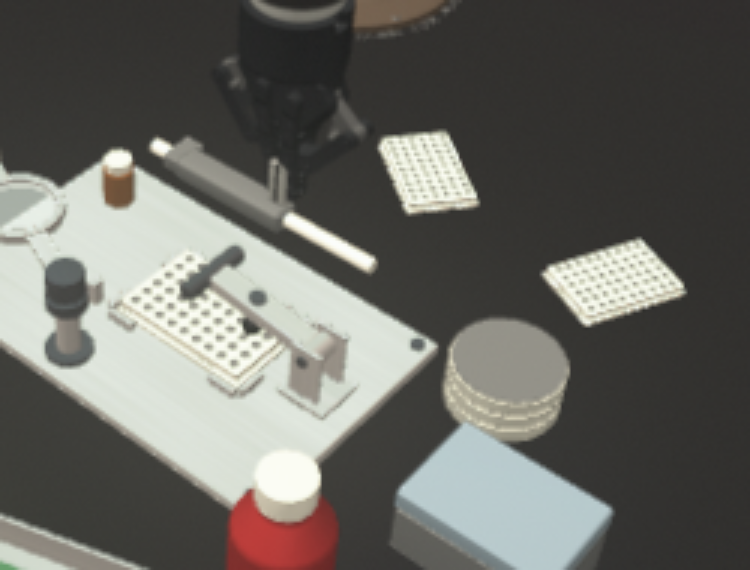

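The clamp is down on the plate, with its bar at (212,270). Next: over to the knob with the jaws tangential.

```bash
python3 -m pendant '[{"dx":0,"dy":0,"dz":-35,"yaw":-0.15},{"dx":0,"dy":-30,"dz":-65,"yaw":-0.3},{"dx":-7,"dy":-70,"dz":-65,"yaw":-0.45},{"dx":-15,"dy":-110,"dz":-65,"yaw":-0.6},{"dx":-23,"dy":-150,"dz":-65,"yaw":-0.75},{"dx":-30,"dy":-190,"dz":-65,"yaw":-0.9},{"dx":-38,"dy":-230,"dz":-65,"yaw":-1.05},{"dx":-45,"dy":-267,"dz":-65,"yaw":-1.2}]' 1; python3 -c "
from h import *
import cv2
s=observe();print(s['q'],s['eef_pos'],tool([.532,-.132,.095],s))
im=capture('wrist');m=camera_model('wrist');T=np.linalg.inv(np.array(m['tool_from_camera']))
f=200/np.tan(np.radians(m['fov_y']/2))
for n,p in dict(top=[.532,-.132,.134],foot=[.532,-.132,.09],vial=[.449,-.057,.058]).items():
    c=T[:3,:3]@(tool(p,s)/1000)+T[:3,3];print(n,m['cx']+f*c[0]/c[2],m['cy']+f*c[1]/c[2])
print(look_for('knob','wrist')[:2])
cv2.imwrite('pics/w1.png',cv2.cvtColor(im,cv2.COLOR_RGB2BGR))"
```

```text
clock: 5.72
eef_pos: [0.534, -0.1333, 0.2434]
ee_rot: [[-0.62, -0.784, 0.001], [-0.784, 0.62, -0.0], [-0.0, -0.001, -1.0]]
force: [0.3, -0.4, 0.2]
finger_gap: 0.0855
[-1.40230035e+01  9.99204320e+00  2.51233388e+00  8.24839830e+01
  3.23708990e-03 -6.56728657e+01] [ 0.53395229 -0.13333977  0.24340661] [  0.2   2.4 148.4]
top 320.70774205552874 198.62765495195984
foot 320.4825353103959 186.65179555130487
vial 411.6867192620875 185.66727844373173
[{'box': [316.4, 249.3, 60.4, 140.6], 'confidence': 0.74}, {'box': [478.9, 380.2, 37.1, 37.1], 'confidence': 0.67}]
```

View pics/w1.png

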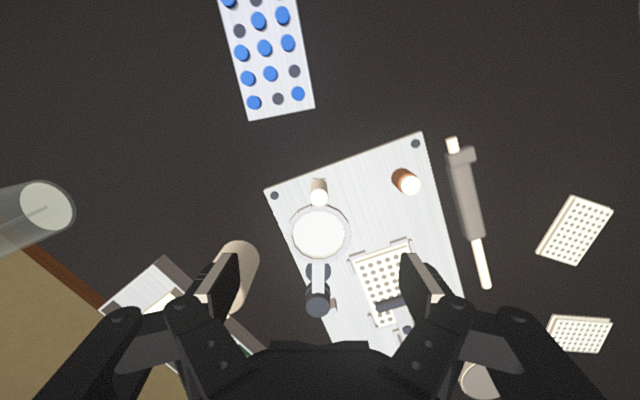

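The knob top is at (319,199), within 2 px of the prediction. I go down and grip.

```bash
python3 -m pendant '[{"dx":0,"dy":2,"dz":40,"yaw":0},{"dx":0,"dy":1,"dz":80,"yaw":0},{"dx":0,"dy":1,"dz":110,"yaw":0},{"dx":0,"dy":1,"dz":135,"yaw":0},{"dx":0,"dy":1,"dz":147,"yaw":0},{"dx":0,"dy":1,"dz":147,"yaw":0}]'; python3 -m pendant '[{"dx":0,"dy":0,"dz":0,"yaw":0},{"dx":0,"dy":0,"dz":0,"yaw":0},{"dx":0,"dy":0,"dz":0,"yaw":0},{"dx":0,"dy":0,"dz":0,"yaw":0},{"dx":0,"dy":0,"dz":0,"yaw":0},{"dx":0,"dy":0,"dz":0,"yaw":0}]' -1; python3 -c "
from math import *
for i in range(1,11):
  a=i*.125;print(i,a,round(-155*(1-cos(a)),1),round(155*sin(a),1))"
```

```text
clock: 6.58
eef_pos: [0.5329, -0.131, 0.0959]
ee_rot: [[-0.624, -0.781, -0.001], [-0.781, 0.624, 0.0], [0.0, 0.001, -1.0]]
force: [0.5, -0.6, 0.4]
finger_gap: 0.0854
clock: 7.32
eef_pos: [0.5337, -0.1321, 0.0969]
ee_rot: [[-0.625, -0.781, 0.002], [-0.781, 0.625, -0.001], [-0.0, -0.002, -1.0]]
force: [2.4, -3.7, 3.9]
finger_gap: 0.0167
1 0.125 -1.2 19.3
2 0.25 -4.8 38.3
3 0.375 -10.8 56.8
4 0.5 -19.0 74.3
5 0.625 -29.3 90.7
6 0.75 -41.6 105.7
7 0.875 -55.6 119.0
8 1.0 -71.3 130.4
9 1.125 -88.2 139.9
10 1.25 -106.1 147.1
```

```bash
python3 -m pendant '[{"dx":-1,"dy":19,"dz":0,"yaw":0.125},{"dx":-5,"dy":38,"dz":0,"yaw":0.25},{"dx":-11,"dy":57,"dz":0,"yaw":0.375},{"dx":-19,"dy":74,"dz":0,"yaw":0.5},{"dx":-29,"dy":91,"dz":0,"yaw":0.625},{"dx":-42,"dy":106,"dz":0,"yaw":0.75},{"dx":-56,"dy":119,"dz":0,"yaw":0.875},{"dx":-71,"dy":130,"dz":0,"yaw":1.0}]'; python3 -c "
from h import *
s=observe();p=s['eef_pos'];print(np.hypot(p[0]-.629,p[1]+.012),np.degrees(np.arctan2(p[1]+.012,p[0]-.629)))
"
```

```text
clock: 8.32
eef_pos: [0.4784, 0.0045, 0.097]
ee_rot: [[-0.994, 0.108, 0.005], [0.108, 0.994, -0.003], [-0.005, -0.002, -1.0]]
force: [12.8, -6.4, -4.7]
finger_gap: 0.0166
0.15148768579796112 173.73307248875133
```

```bash
python3 -m pendant '[{"dx":-3,"dy":8,"dz":0,"yaw":0.05},{"dx":-4,"dy":16,"dz":0,"yaw":0.1},{"dx":-5,"dy":24,"dz":0,"yaw":0.15},{"dx":-6,"dy":30,"dz":0,"yaw":0.2},{"dx":-6,"dy":30,"dz":0,"yaw":0.2},{"dx":-6,"dy":30,"dz":0,"yaw":0.2}]'; python3 -c "
from h import *
s=observe();p=s['eef_pos'];print(np.hypot(p[0]-.629,p[1]+.012),np.degrees(np.arctan2(p[1]+.012,p[0]-.629)), np.array(s['ee_rot']).T@s['force'])
"
```

```text
clock: 9.07
eef_pos: [0.4847, 0.0335, 0.0969]
ee_rot: [[-0.954, 0.299, -0.0], [0.299, 0.954, -0.002], [-0.0, -0.002, -1.0]]
force: [-1.2, -3.9, 7.1]
finger_gap: 0.0169
0.15134875303070425 162.49404133298435 [-4.74009296e-03 -4.07231428e+00 -7.06783886e+00]
```

```bash
python3 -m pendant '[{"dx":0,"dy":2,"dz":0,"yaw":0},{"dx":0,"dy":3,"dz":0,"yaw":0},{"dx":0,"dy":4,"dz":0,"yaw":0},{"dx":0,"dy":4,"dz":0,"yaw":0},{"dx":0,"dy":4,"dz":0,"yaw":0}]'; python3 -c "
from h import *
import cv2
s=observe();p=s['eef_pos'];print(np.hypot(p[0]-.629,p[1]+.012),np.degrees(np.arctan2(p[1]+.012,p[0]-.629)), np.array(s['ee_rot']).T@s['force'])
a=cv2.resize(capture('scene')[130:320,210:510],None,fx=2.6,fy=2.6)
b=cv2.resize(capture('top')[110:320,170:440],None,fx=2.9,fy=2.85)
cv2.imwrite('pics/s4.png',a[:,:,::-1]);cv2.imwrite('pics/t4.png',b[:,:,::-1])"
```

```text
clock: 9.7
eef_pos: [0.485, 0.0347, 0.0968]
ee_rot: [[-0.954, 0.301, -0.001], [0.301, 0.954, -0.007], [-0.001, -0.008, -1.0]]
force: [-4.8, -15.5, 9.7]
finger_gap: 0.0162
0.15138676086829733 162.01911483378075 [ -0.1417898  -16.28779588  -9.57261154]
```

View pics/s4.png

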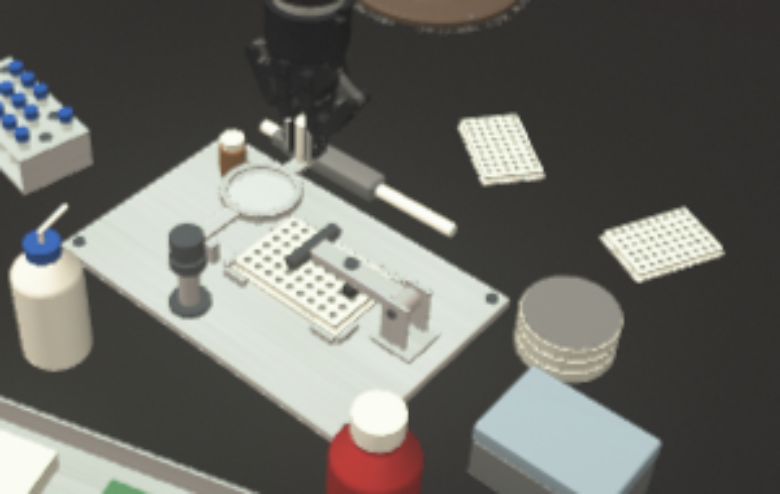

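View pics/t4.png

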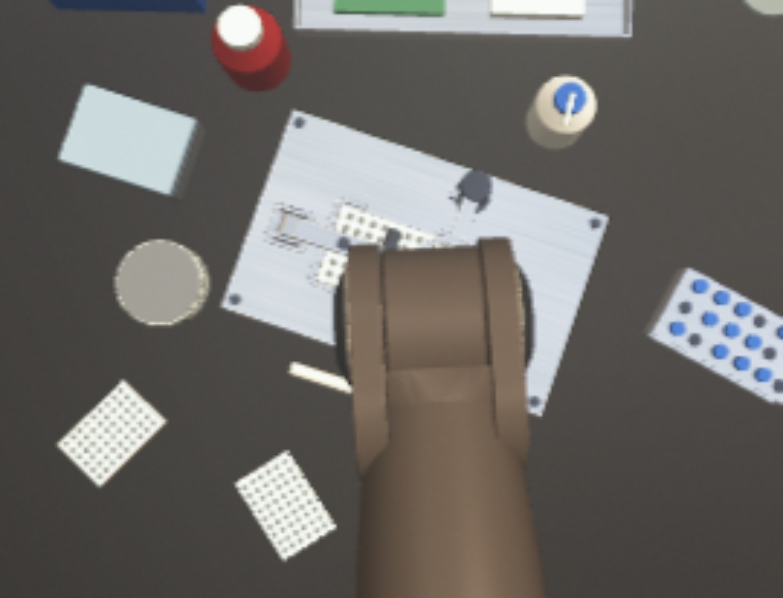

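The extra 4 mm push moved the tool only 1.2 mm while the force rose by 12 N, so the arm is on its stop. The pictures show the clamp down with its bar at scene (313,245), the lens swung round to (260,190), and the bystanders in view unmoved.

```bash
python3 -c "
from bench import *
print(sign_off()); s=observe(); print(s['clock'],s['eef_pos'],s['force'],s['finger_gap'])"
```

```text
the job is handed in; nothing more can be done
None
the job is handed in; nothing more can be done
```

I handed the job in at about 9.8 s, with the clamp down on the plate and the gripper holding the magnifier arm at its stop. `sign_off()` gave no verdict, so I can't say how it was judged.

- **Clamp:** I pushed the bar from behind with the fingers shut until the clamp went over centre and dropped onto the plate. The last pictures show it lying on the plate in its nest, with the gripper off it. I had no way to measure the foot's force on the plate.
- **Magnifier:** I gripped the knob with the jaws square to the arm and swung it round its arc. It turned about 1.21 rad by the tool position, where the stop is 1.2.
- **Stop check:** a further 4 mm push moved the tool only 1.2 mm and raised the force along the push from 4 N to 16 N. The fingers stayed closed on the knob with a 16 mm opening, slightly under its 18 mm diameter.
- **Disagreement:** just before that push the force read about 4 N, below the 7 N expected from the spring at the stop. I put this down to sensor bias.
- **Bystanders:** all seven look unmoved in the last pictures, judged by eye rather than measured.

The first move command was refused because each row needs all four keys. Nothing moved, and I sent it again.

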